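# Load the slide dryer: push the tray in, shut the door, press start

### The job

Set the slide dryer going: with the fingertips, push its open tray fully in with the little amber staining jar still standing in it, then push the blue door fully shut, and then press the red button on top all the way down and let it come back up. Lift nothing, do not press the button before the door is shut, do not swing the door against the tray while that still sticks out, and leave everything else on the bench standing where it is.

Things in the scene. Friction and masses are not known exactly. Their poses are not given: they have to be found in the camera images.
- dryer: White low box fixed to the bench, 220 (x, depth) x 180 (y, width) x 85 mm high, its open front facing its own -x. Origin: centre of the underside, on the bench; z up. The opening is 156 mm wide, from 8 to 73 mm above the bench. On its top only the button housing stands up.
- tray_front (a point): Centre of the outer face of the tray's flat steel front plate, 36 mm above the bench; axes as the dryer's, so the tray is pushed along +x. The plate is 140 mm wide (y), 6 mm thick, from 10 to 62 mm above the bench. The tray behind it (aluminium, 170 mm long, 20 mm high walls) carries a blue rack with upright glass slides on the -y half and the loose jar on the +y half.
- tray (a joint): How far the tray sticks out of the dryer, m: 0 = fully in (a hard stop, plate flush with the dryer's front edge), 0.12 = farthest out; it starts 0.06 to 0.10 out. It needs about 2 N to slide and stays where it is left.
- door_hinge (a point): Point on the door's vertical hinge axis, 43 mm above the bench, at the dryer's front left edge (112 mm to -x and 86 mm to +y of the dryer's origin). Turns with the door; when shut its axes are the dryer's.
- door_face (a point): Point on the outer face of the blue door, 120 mm from the hinge, 43 mm above the bench; its -x axis points out of the outer face (away from the dryer when the door is shut). The door is a flat panel 172 mm long from the hinge, 12 mm thick, from 4 to 82 mm above the bench, its outer face 12 mm outside the hinge axis; on the outer face a steel strip 8 mm wide and 6 mm proud runs upright 160 to 168 mm from the hinge.
- door (a joint): Opening angle of the door, rad: 0 = shut flat against the dryer's front (a hard stop), 1.57 = sticking straight out towards the dryer's -x beside the tray; it starts at 1.5 to 1.85. Shutting it swings its free end from the -x side round to -y; seen from above it turns counter-clockwise. It needs about 1 N at the free end and stays where it is left.
- button_top (a point): Centre of the top of the red push button (28 mm across) in its black housing on the dryer's top, front right: 35 mm to -x and 55 mm to -y of the dryer's origin. Its top is 107 mm above the bench when up, 10 mm proud of the housing (44 mm across, 12 mm high).
- button (a joint): How far the button is pressed, m: 0 = up, 0.006 = fully down (about 4 N, spring return).
- jar: Loose open amber glass staining jar, 44 mm across, 40 mm high, standing in the tray on its floor (14 mm above the bench). Origin: centre of its underside.
- wash_bottle: White bottle with yellow cap, 60 mm across, 160 mm high; left of the dryer. Bystander. Origin: centre of the underside.
- amber_bottle: Amber reagent bottle, 68 mm across, 150 mm high; far left of the dryer. Bystander. Origin: centre of the underside.
- specimen_pot: Clear pot with red lid, 48 mm across, 60 mm high; right of the dryer. Bystander. Origin: centre of the underside.
- petri_dish: Clear closed dish, 90 mm across, 16 mm high; right of the dryer. Bystander. Origin: centre of the underside.
- slide_box: Green closed box, 85 x 60 x 32 mm; to the front right of the dryer. Bystander. Origin: centre of the underside.
- forceps: Steel forceps lying flat, 135 mm long (x), 6 mm high; to the front right of the dryer. Bystander. Origin: on the bench near the middle.
Mind the look-alikes: they are no part of the job. What is shaped like the jar but black or turquoise is not meant.

How it is judged:
By the outcome, as a careful person would: the job done as asked, in the order asked, and still so for the second after the job is handed in, with the robot touching nothing.
It also fails if it takes over 51 s, if anything falls off the work surface, if the arm or the gripper's body presses on something with over 40 N, if the wrist force passes 120 N, or if a joint passes its speed limit or range.

### The arm

A 6-joint arm with a two-finger parallel gripper is mounted at the origin on the work surface. World frame = base frame: x ahead of the robot, y to its left, z up, the work surface at z = 0. Lengths are in m, angles in degrees, forces in N, time in s.
With the tool pointing down it reaches from about 0.325 to 0.775 m from the base axis. Payload 5.5 kg.
Tool frame: the origin (TCP) lies at the centre of the arm's flange, where the gripper is bolted on; the fingertips stand 182 mm ahead of it and the grasp point (between the pads) lies 163 mm ahead of it; z points along the fingers, y is the direction in which the jaws open and shut (so a half turn about z gives the same grasp; the last joint's range is limited). The gripper opens to 88 mm and grips with 3 to 60 N. Pads are 20 mm wide; open, the fingers measure 115 mm over their backs; the gripper's body (75 mm by 178 mm) begins 61 mm behind the grasp point.
Start: joints at [-69.654, 5.22, 70.514, -0, 104.267, -3.249], TCP at [0.24, -0.55, 0.405] pointing down, gripper open.
Joint ranges: [-164.24, 164.24], [-49.07, 125.15], [9.68, 141.18], [-86.29, 266.29], [3.28, 154.24], [-151.56, 151.56]. Speed limits (degrees/s): [147.25, 147.25, 172.46, 180, 180, 180].

### API

Orientations are given as [roll, pitch, yaw] about the fixed x, y, z axes, in that order (R = Rz(yaw) Ry(pitch) Rx(roll)).
In Python, from station import r gives the robot as it stands. The module is installed in compiled form; this text tells all that it offers. Calls block until the motion is done:
- r.reach(position, orientation): joint-space move of the TCP to a pose.
- r.servo_line(position, rotation=None, speed=0.15): straight line of the TCP; rotation=None keeps the orientation; speed is the mean speed in m/s.
- r.move_joints(angles): joint-space move.
- r.let_go() and r.grab(squeeze=None): open the fingers fully, or close them until they stop; squeeze is the grip in N (None keeps the last).
- r.wait(seconds).
- r.inverse_kinematics(position, orientation): joint angles nearest the present ones, or None.
- r.sense(): the state.
- r.snapshot(name): name is "scene" or "top"; returns a dict with "frame" (420x560x3 uint8, red, green, blue), "fx", "fy", "cx", "cy" (pixels), "dist_coeffs" ([k1, k2, p1, p2, k3] as OpenCV has them; the pictures are not rectified), "R" (3x3) and "t" (3): a world point X has camera coordinates R X + t. Camera axes: x right, y down, z forward; pixel columns grow to the right and rows downward; lengths in m; the calibration is good to about 2 mm. A picture is of the moment at which its call begins. There is no depth.
A pose or a line that the arm cannot do raises r.IKError and nothing moves.
- r.hand_in(): hands the job in, once; it reports no verdict.
The state is a dict: "clock": time; "joints": joint angles; "joint_vel": joint speeds; "joint_torque": joint torques, N m; "tcp_pos": TCP position; "orientation": TCP orientation; "contact_force": force on the tool from outside, world axes, zero at the start; "torque": the same for the moment, N m; "opening": finger opening in m.
Only numpy, scipy, OpenCV 4.12 (cv2) and the standard library are available. Lean on these libraries where they do the work, as an engineer would, in place of code of your own. Each camera call takes 0.05 s, during which the arm holds its last target. There are 200 camera calls.

## Working session

There is one attempt and no reset: what is moved stays moved. The work goes in short steps, each a Python script; the robot and the scene stay as the last script left them, time stands still between calls to the robot, and variables do not carry over. Pictures are saved under pics/ and viewed, about 8 in all and at most 12, crops included, and the job is handed in when it is done.

```bash
mkdir -p pics; cat > h.py <<'E'
import numpy as np, cv2
from station import r
def snap(n,f=None):
    s=r.snapshot(n)
    if f: cv2.imwrite('pics/'+f,cv2.cvtColor(s['frame'],cv2.COLOR_RGB2BGR))
    s['K']=np.array([[s['fx'],0,s['cx']],[0,s['fy'],s['cy']],[0,0,1.]]); s['D']=np.array(s['dist_coeffs'],float)
    s['R']=np.array(s['R']);s['t']=np.array(s['t']);return s
def cast(s,px,z):
    u=cv2.undistortPoints(np.array(px,float).reshape(-1,1,2),s['K'],s['D']).reshape(-1,2)
    d=np.c_[u,np.ones(len(u))]@s['R']; c=-s['R'].T@s['t']
    return c+d*((z-c[2])/d[:,2])[:,None]
def proj(s,X):
    return cv2.projectPoints(np.array(X,float).reshape(-1,3),cv2.Rodrigues(s['R'])[0],s['t'],s['K'],s['D'])[0].reshape(-1,2)
E
python3 - <<'E'
from h import *
for n in('scene','top'):
    s=snap(n,n+'0.png'); print(n,-s['R'].T@s['t'],s['fx'],s['R'][2])
print(r.sense())
E
```

```text
scene [1.1265635  0.06409417 0.9898278 ] 460.2359370903211 [-0.54121582 -0.07743071 -0.83731112]
top [ 0.40294175 -0.00694616  1.11459251] 501.0376987236953 [ 0.13632249  0.0221231  -0.99041746]
{'clock': 0.1, 'joints': array([-6.96544830e+01,  5.25826913e+00,  7.05718572e+01,  8.31780316e-04,
        1.04267094e+02, -3.24918579e+00]), 'joint_vel': array([-0.03907203, -0.07200606, -0.22297672,  0.0132231 , -0.02460074,
       -0.00273654]), 'joint_torque': array([ 3.55204473e-03, -4.47860420e+01, -4.07568455e+01,  7.02715642e-02,
        2.84453959e-02, -1.31191737e-04]), 'tcp_pos': array([ 0.24017344, -0.54989373,  0.40365596]), 'orientation': array([-1.79902982e+02, -6.31546738e-03,  2.35949017e+01]), 'contact_force': array([-0.37092491,  0.06522927,  0.69513592]), 'torque': array([-0.00165318,  0.01661868,  0.00498024]), 'opening': 0.08820469475199226}
```

View pics/scene0.png

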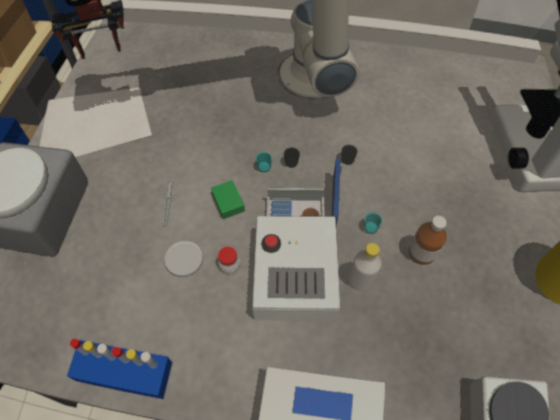

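View pics/top0.png

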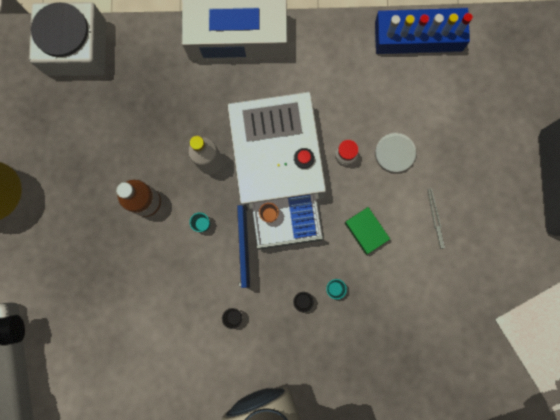

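Top view (up = +x): the dryer's top is at about (228,103), (311,94), (324,192), (239,203) and the red button at (304,157). The tray plate runs (257,247)-(322,241), and the blue door (241,205)-(244,287).

Jar candidates are amber in the tray (270,214), black (232,318) and (304,302), and turquoise (201,223) and (337,290). I choose the amber one. Other red things are the pot lid (348,150) and the rack caps. The button is the red disc in the black housing, (304,157).

```bash
python3 - <<'E'
from h import *
s=snap('top'); f=s['frame']; hsv=cv2.cvtColor(f,cv2.COLOR_RGB2HSV)
H,S,V=[hsv[...,i].astype(int) for i in range(3)]
def big(m,box):
    k=np.zeros(m.shape,np.uint8); x0,y0,x1,y1=box; k[y0:y1,x0:x1]=m[y0:y1,x0:x1]
    c=max(cv2.findContours(k,cv2.RETR_EXTERNAL,cv2.CHAIN_APPROX_NONE)[0],key=cv2.contourArea); return c
c=big((V>185)&(S<40),(215,80,340,260))
print('white area',cv2.contourArea(c),cv2.approxPolyDP(c,4,True).reshape(-1,2).tolist())
c=big(((H<8)|(H>172))&(S>150)&(V>90),(290,145,318,170)); b=cv2.minEnclosingCircle(c); print('button',b,cast(s,b[0],.107))
c=big((H>100)&(H<130)&(S>110),(230,195,256,295)); rr=cv2.minAreaRect(c); print('door',rr,cv2.boxPoints(rr).tolist()); print(cast(s,cv2.boxPoints(rr),.082))
c=big((H<18)&(S>110)&(V>80),(255,198,285,228)); j=cv2.minEnclosingCircle(c); print('jar',j,cast(s,j[0],.054))
for n,p in dict(black1=(232,318),black2=(304,302),turq=(201,223),turq2=(337,290)).items(): print(n,cast(s,p,.04))
print('slidebox',cast(s,[(346,220),(368,254),(390,237),(370,208)],.032))
cv2.imwrite('pics/crop.png',cv2.cvtColor(cv2.resize(f[85:265,210:350],None,fx=3.3,fy=3.3,interpolation=cv2.INTER_CUBIC),cv2.COLOR_RGB2BGR))
E
```

```text
white area 7972.0 [[308, 93], [229, 105], [242, 201], [323, 189]]
button ((303.8448181152344, 156.3103485107422), 6.742899417877197) [[ 0.66176421 -0.02742018  0.107     ]]
door ((242.19952392578125, 245.99002075195312), (80.29969024658203, 5.992514133453369), 87.1375961303711) [[237.20201110839844, 206.03990173339844], [243.1870574951172, 205.7406463623047], [247.19703674316406, 285.94012451171875], [241.2119903564453, 286.2393798828125]]
[[0.56418409 0.11307074 0.082     ]
 [0.56462052 0.10054342 0.082     ]
 [0.39872922 0.0924507  0.082     ]
 [0.39828144 0.10469557 0.082     ]]
jar ((268.3711242675781, 211.94845581054688), 9.824138641357422) [[0.55471241 0.04947702 0.054     ]]
black1 [[0.33222804 0.12863461 0.04      ]]
black2 [[ 0.36360836 -0.02355148  0.04      ]]
turq [[0.53478512 0.19649211 0.04      ]]
turq2 [[ 0.38783847 -0.09368328  0.04      ]]
slidebox [[ 0.53759503 -0.11787577  0.032     ]
 [ 0.46335677 -0.1627482   0.032     ]
 [ 0.49930374 -0.21113214  0.032     ]
 [ 0.56310022 -0.17059054  0.032     ]]
```

View pics/crop.png

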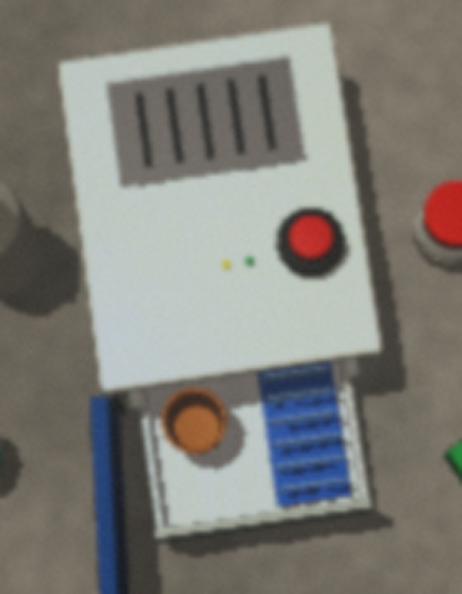

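The crop shows the amber jar at crop (196,420) standing upright in the tray's +y half. The dryer's top corners are at (60,63), (330,24), (380,350), (103,390), and the plate's outer edge runs (158,537)-(370,507).

```bash
python3 - <<'E'
from h import *
s=snap('top')
px=lambda L:np.array(L)/3.3+[210,85]-.35
C=cast(s,px([(60,63),(330,24),(380,350),(103,390)]),.085); print(C)
BL,BR,FR,FL=C[:,:2]
c=C[:,:2].mean(0); d=(BL+BR-FL-FR); yaw=np.arctan2(d[1],d[0]); w=(FL+BL-FR-BR); yaw2=np.arctan2(-w[0],w[1])
print('centre',c,'yaw',np.degrees([yaw,yaw2]),np.linalg.norm(d)/2,np.linalg.norm(w)/2)
yaw=(yaw+yaw2)/2
ex=np.array([np.cos(yaw),np.sin(yaw)]);ey=np.array([-ex[1],ex[0]])
print('button exp',c-.035*ex-.055*ey,'hinge',c-.112*ex+.086*ey)
P=cast(s,px([(158,537),(370,507)]),.062)[:,:2]; 
for p in P: print('plate local',(p-c)@ex,(p-c)@ey)
for n,p in dict(door0=(.3985,.0985),jar=(.5547,.0495),b=(.6618,-.0274),blk1=(.332,.1286),blk2=(.3636,-.0236),t=(.535,.196)).items(): q=np.array(p)-c; print(n,q@ex,q@ey)
E
```

```text
[[ 0.78556233  0.13276093  0.085     ]
 [ 0.80819703 -0.04266918  0.085     ]
 [ 0.59314607 -0.07021433  0.085     ]
 [ 0.57036406  0.10507958  0.085     ]]
centre [0.68931737 0.03123925] yaw [7.31445142 7.37841057] 0.21688958497524533 0.17682619819617823
button exp [ 0.66163744 -0.02778466] hinge [0.56724008 0.10221203]
plate local -0.20369505714138514 0.06783860543165389
plate local -0.20388455948443418 -0.06864367619607394
door0 -0.2798295731593671 0.10389496099078818
jar -0.13117734621536334 0.03532415507027701
b -0.03478959217315752 -0.054639286786397456
blk1 -0.3419348464417622 0.1422511212589773
blk2 -0.3300558124192731 -0.012740131883555045
t -0.13198291530823383 0.18314056504710136
```

```bash
cat >> h.py <<'E'
c=np.array([.6893,.0312]); YAW=7.35; a=np.radians(YAW)
ex=np.array([np.cos(a),np.sin(a)]);ey=np.array([-ex[1],ex[0]])
def W(x,y,ztip): return [*(c+x*ex+y*ey),ztip+.182]
def st(tag=''):
    q=r.sense(); p=np.array(q['tcp_pos']); d=p[:2]-c
    print(tag,'t%.1f'%q['clock'],'loc',np.round([d@ex,d@ey,p[2]-.182],4),'F',np.round(q['contact_force'],1)); return q
E
python3 - <<'E'
from h import *
r.grab(10)
r.reach(W(-.235,0,.17),[180,0,YAW]); st()
r.servo_line(W(-.235,0,.036),speed=.12); st('down')
r.servo_line(W(-.219,0,.036),speed=.05); st('near')
for x in (-.205,-.17,-.135):
    r.servo_line(W(x,0,.036),speed=.04); st()
snap('top','t1.png')
s=snap('top'); f=s['frame'][170:290,215:345]
cv2.imwrite('pics/t1c.png',cv2.cvtColor(cv2.resize(f,None,fx=4,fy=4,interpolation=cv2.INTER_CUBIC),cv2.COLOR_RGB2BGR))
E
```

```text
t3.7 loc [-0.2349 -0.0006  0.1701] F [ 0.2 -0.   0.2]
down t4.9 loc [-2.347e-01 -1.000e-04  3.700e-02] F [ 0.4 -0.5 -0.2]
near t5.4 loc [-0.2187  0.      0.0359] F [-0.1  0.4  0. ]
 t5.9 loc [-0.2047  0.      0.036 ] F [-0.2  0.5 -0.9]
 t6.9 loc [-0.17  -0.     0.036] F [-0.  -0.1 -0.2]
 t8.0 loc [-0.135  -0.      0.0359] F [-0.3  0.1 -0.5]
```

View pics/t1c.png

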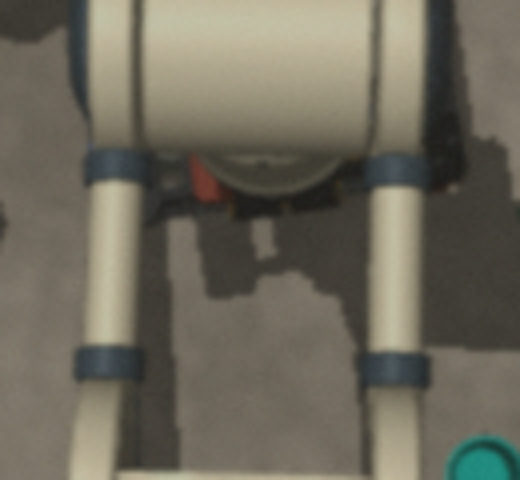

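The arm hides the tray here. I'll continue to the stop, watching force.

```bash
python3 - <<'E'
from h import *
for x in np.arange(-.130,-.105,.002):
    r.servo_line(W(x,0,.036),speed=.03); q=st()
    if -(np.array(q['contact_force'])[:2]@ex)>12: break
s=snap('scene'); f=s['frame'][150:300,210:400]
cv2.imwrite('pics/s2.png',cv2.cvtColor(cv2.resize(f,None,fx=4,fy=4,interpolation=cv2.INTER_CUBIC),cv2.COLOR_RGB2BGR))
E
```

```text
t8.4 loc [-0.1298 -0.      0.036 ] F [ 0.7 -1.   0.4]
 t8.6 loc [-0.1279  0.      0.036 ] F [ 0.3  0.  -0.2]
 t8.9 loc [-0.1259 -0.      0.036 ] F [-0.2 -1.   0.3]
 t9.1 loc [-0.1239  0.      0.036 ] F [-0.6 -0.3 -0.3]
 t9.4 loc [-0.1219  0.      0.036 ] F [-0.5 -0.4  0.1]
 t9.6 loc [-0.1201  0.      0.036 ] F [-3.9 -0.   1.1]
 t9.9 loc [-0.1193 -0.      0.036 ] F [-14.1  -1.6   5.8]
```

View pics/s2.png

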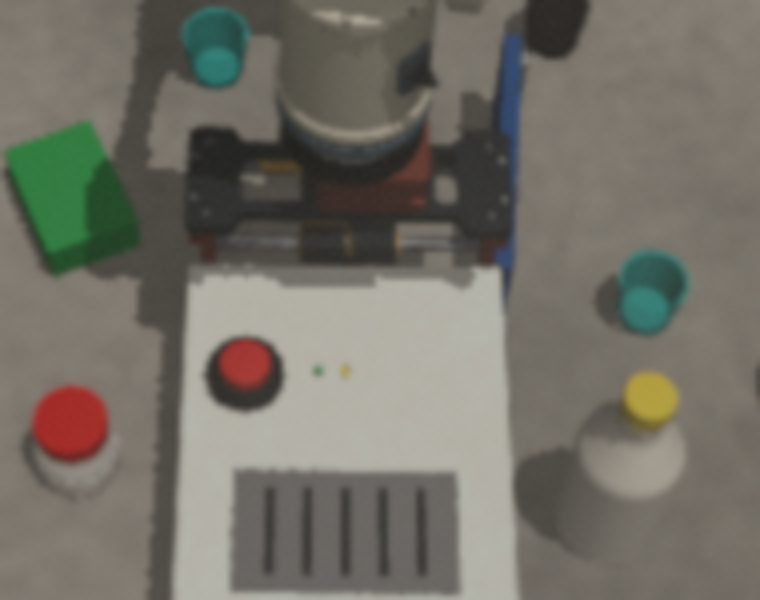

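The force rises at a finger position of -0.120, so the plate is at -0.110, flush as expected. The picture shows the door (crop (510,150)) and bystanders untouched. I'll back off, move to the door's outer side and check the tray.

```bash
cat >> h.py <<'E'
def D(th,rr,off,z=.036):
    "finger pose at rr along the door, off outside the hinge plane, door angle th deg"
    t=np.radians(th); u=np.array([-np.sin(t),-np.cos(t)]); n=np.array([-np.cos(t),np.sin(t)])
    l=np.array([-.112,.086])+rr*u+off*n
    return W(*l,z),[180,0,YAW-th]
E
python3 - <<'E'
from h import *
r.servo_line(W(-.15,0,.036),speed=.1)
r.servo_line(W(-.15,0,.17),speed=.2)
p,o=D(95,.125,.040,.17)
print(p,o,r.inverse_kinematics(p,o),r.inverse_kinematics(*D(0,.125,.022)))
r.reach(p,o); st()
s=snap('top'); f=s['frame'][170:310,200:350]
cv2.imwrite('pics/t3.png',cv2.cvtColor(cv2.resize(f,None,fx=4,fy=4,interpolation=cv2.INTER_CUBIC),cv2.COLOR_RGB2BGR))
s=snap('scene'); f=s['frame'][150:270,240:400]
cv2.imwrite('pics/s3.png',cv2.cvtColor(cv2.resize(f,None,fx=4,fy=4,interpolation=cv2.INTER_CUBIC),cv2.COLOR_RGB2BGR))
E
```

```text
[np.float64(0.44068326713151673), np.float64(0.13700606892469322), 0.352] [180, 0, -87.65] None [-5.98018613e+00  1.95565089e+00  9.29430703e+01 -2.54444375e-14
  8.51012788e+01  7.66698139e+01]Traceback (most recent call last):
  File "<stdin>", line 6, in <module>
station.IKError: the arm cannot take that pose within its joint ranges
```

The wrist needs the half-turned equivalent.

```bash
sed -i 's/\[180,0,YAW-th\]/[180,0,YAW-th+180]/' h.py
python3 - <<'E'
from h import *
p,o=D(95,.125,.040,.17)
print(r.inverse_kinematics(p,o),r.inverse_kinematics(*D(0,.125,.022)))
r.reach(p,o); st()
s=snap('top'); f=s['frame'][170:310,200:350]
cv2.imwrite('pics/t3.png',cv2.cvtColor(cv2.resize(f,None,fx=4,fy=4,interpolation=cv2.INTER_CUBIC),cv2.COLOR_RGB2BGR))
s=snap('scene'); f=s['frame'][150:270,240:400]
cv2.imwrite('pics/s3.png',cv2.cvtColor(cv2.resize(f,None,fx=4,fy=4,interpolation=cv2.INTER_CUBIC),cv2.COLOR_RGB2BGR))
E
```

```text
[ 1.30451232e+01 -1.66221530e+01  9.62623511e+01 -2.54444375e-14
  1.00359802e+02  1.06951232e+01] [  -5.98018613    1.95565089   92.94307032    0.           85.10127879
 -103.33018613]
 t12.3 loc [-0.233   0.1366  0.1691] F [ 0.3 -0.2 -0.6]
```

View pics/t3.png

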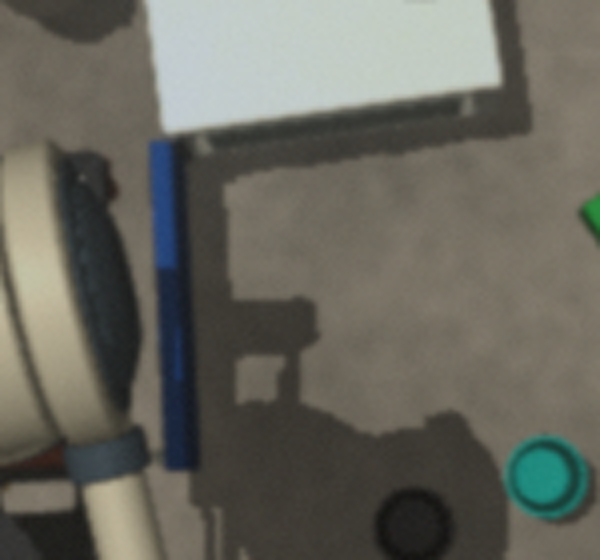

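View pics/s3.png

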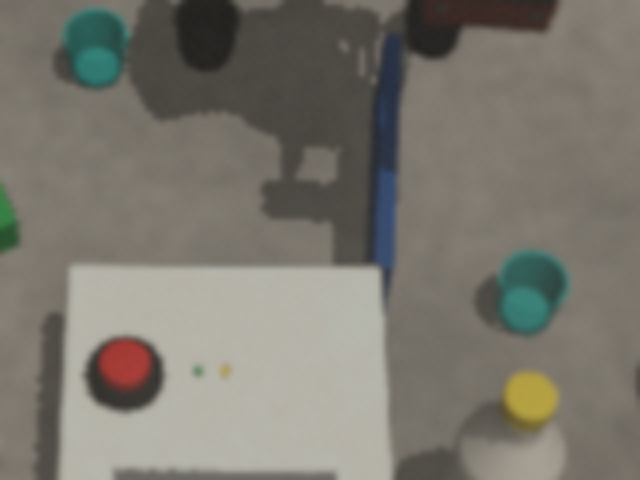

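Both views show the tray flush in the opening (top crop (340,120)). The door is still open at about 94°, from (165,145) to (180,465), and nothing else has moved. Next, swing the door.

```bash
python3 - <<'E'
from h import *
r.servo_line(*[D(95,.125,.040)[0]],speed=.12); st('down')
r.servo_line(D(95,.125,.024)[0],speed=.05); st()
for th in list(range(88,3,-7))+[4]:
    p,o=D(th,.125,.0225); r.servo_line(p,o,speed=.06)
    if th%3==1: st(th)
p,o=D(0,.125,.026); r.servo_line(p,o,speed=.04); st(0)
for off in np.arange(.0245,.014,-.0015):
    r.servo_line(D(0,.125,off)[0],speed=.03); q=st('%.4f'%off)
    if -(np.array(q['contact_force'])[:2]@ex)>12: break
E
```

```text
down t13.7 loc [-0.2327  0.1368  0.037 ] F [ 0.1  0.2 -0.3]
 t14.2 loc [-0.2344  0.1204  0.0361] F [ 0.5  0.3 -0.3]
88 t14.6 loc [-0.2377  0.1042  0.036 ] F [ 1.6  0.7 -0. ]
67 t15.8 loc [-0.2358  0.0581  0.036 ] F [ 0.5  0.6 -0.5]
46 t17.0 loc [-0.2176  0.0156  0.036 ] F [-0.7  0.6 -1. ]
25 t18.3 loc [-0.1854 -0.0175  0.0359] F [0.6 0.5 0.6]
4 t19.5 loc [-0.1434 -0.037   0.036 ] F [-0.6 -0.6 -0.4]
4 t19.7 loc [-0.1434 -0.037   0.0361] F [ 0.4 -0.6 -0.2]
0 t20.0 loc [-0.138 -0.039  0.036] F [ 0.  -0.5  0.2]
0.0245 t20.3 loc [-0.1365 -0.039   0.036 ] F [ 0.1 -0.1  0.1]
0.0230 t20.5 loc [-0.1349 -0.039   0.036 ] F [0.3 1.4 0.7]
0.0215 t20.8 loc [-0.1338 -0.039   0.036 ] F [-5.2 -0.7  2.3]
0.0200 t21.0 loc [-0.1332 -0.039   0.036 ] F [-11.5  -0.9   7.3]
0.0185 t21.3 loc [-0.1326 -0.0391  0.036 ] F [-20.9  -1.5  11.2]
```

The stop came at the expected offset (0.022). I'll retreat and look from the side before pressing.

```bash
python3 - <<'E'
from h import *
r.servo_line(D(0,.125,.045)[0],speed=.1)
r.servo_line(D(0,.125,.045,.17)[0],speed=.2)
r.reach(W(-.12,-.25,.19),[180,0,YAW+180]); st()
s=snap('top'); f=s['frame'][80:310,180:400]
cv2.imwrite('pics/t4.png',cv2.cvtColor(cv2.resize(f,None,fx=2.6,fy=2.6,interpolation=cv2.INTER_CUBIC),cv2.COLOR_RGB2BGR))
E
```

```text
t23.4 loc [-0.1199 -0.2492  0.1891] F [-0.3  0.4  0.7]
```

View pics/t4.png

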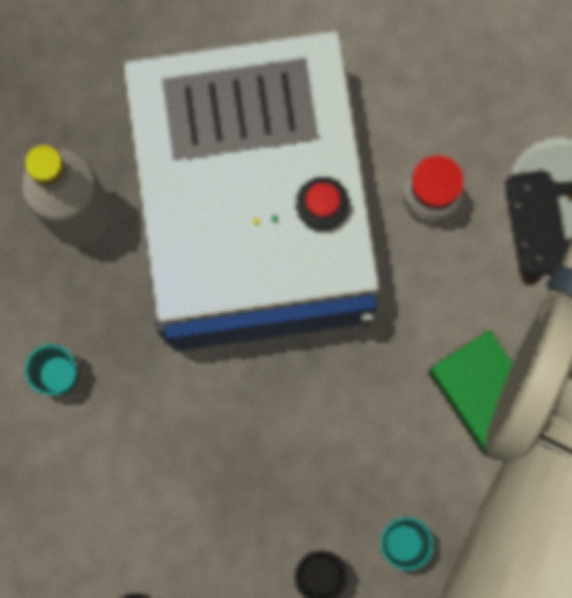

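The door lies flat and parallel along the dryer's front, from (163,330) to (375,300), with its strip at (367,317). The button (323,199) is still up, so I'll press it.

```bash
python3 - <<'E'
from h import *
x,y=-.035,-.055
r.reach(W(x,y,.17),[180,0,YAW+180])
r.servo_line(W(x,y,.112),speed=.1); st()
for z in np.arange(.108,.094,-.001):
    r.servo_line(W(x,y,z),speed=.02); q=st('%.3f'%z)
    if q['contact_force'][2]>16: break
r.wait(.3); st()
r.servo_line(W(x,y,.118),speed=.05); st()
r.servo_line(W(x,y,.19),speed=.15)
r.reach(W(-.12,-.25,.19),[180,0,YAW+180]); r.wait(.3); st()
for n,b in dict(top=(80,310,180,400),scene=(130,320,150,470)).items():
    s=snap(n); f=s['frame'][b[0]:b[1],b[2]:b[3]]
    cv2.imwrite(f'pics/{n}5.png',cv2.cvtColor(cv2.resize(f,None,fx=2.4,fy=2.4,interpolation=cv2.INTER_CUBIC),cv2.COLOR_RGB2BGR))
E
```

```text
t25.0 loc [-0.035  -0.0552  0.1125] F [ 1.1 -0.4 -0.2]
0.108 t25.4 loc [-0.035  -0.0549  0.1082] F [ 0.6 -0.9  0.3]
0.107 t25.6 loc [-0.0349 -0.055   0.1073] F [1.  0.1 1.1]
0.106 t25.9 loc [-0.0349 -0.055   0.1062] F [ 0.4 -0.1  1.5]
0.105 t26.1 loc [-0.0349 -0.055   0.1052] F [1.8 0.3 1.5]
0.104 t26.4 loc [-0.0349 -0.055   0.1042] F [0.7 0.  2.7]
0.103 t26.6 loc [-0.0349 -0.055   0.1032] F [1.6 0.9 3.3]
0.102 t26.9 loc [-0.0349 -0.055   0.1021] F [0.9 0.8 4. ]
0.101 t27.1 loc [-0.0349 -0.055   0.1013] F [2.4 0.1 5.6]
0.100 t27.4 loc [-0.035  -0.055   0.1013] F [0.6 0.7 8.1]
0.099 t27.6 loc [-0.0351 -0.0549  0.1012] F [-2.   0.7 10.6]
0.098 t27.9 loc [-0.0352 -0.0549  0.1012] F [-3.1  1.2 14.1]
0.097 t28.1 loc [-0.0352 -0.0549  0.1011] F [-4.5  1.4 17.6]
 t28.4 loc [-0.0352 -0.0549  0.1011] F [-3.7  1.2 17.7]
 t29.0 loc [-0.0351 -0.055   0.1172] F [-0.3 -1.2  0.3]
 t30.8 loc [-0.1193 -0.2488  0.19  ] F [-0.6  0.2 -0.5]
```

View pics/top5.png

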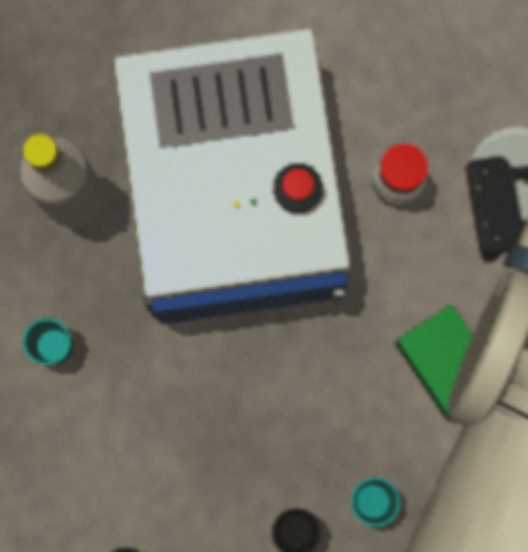

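View pics/scene5.png

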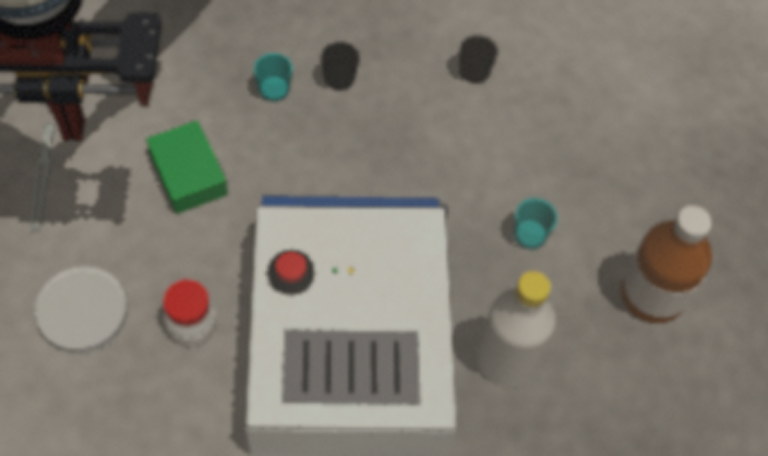

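The door is shut along the front in both views. The button is back up at top (298,184) and scene (291,266), and the bystanders are all standing in place.

```bash
python3 -c "
from station import r
r.hand_in()"
```

```text
the job is handed in; nothing more can be done
```

The slide dryer job is done and handed in at about 31 s of the 51 s allowed. I did it in the order asked, with the closed fingertips.

- **Tray:** I pushed it in slowly to its hard stop, at about 14 N. The plate ended flush with the dryer's front edge, and a picture taken before I closed the door showed this.
- **Door:** I swung it from about 94° to its stop, at about 21 N. Both views show it lying flat along the front.
- **Button:** I pressed it 6 mm to its stop, with about 18 N on the fingertips. Both views show it back up.
- **Bystanders:** The wash bottle, amber bottle, pot, dish, slide box, forceps and look-alike jars stand where they were, as far as the final pictures show.

One thing I could not check: the jar cannot be seen once the tray is in. It stood upright before the push. I assume it still does, because the push was slow (about 0.04 m/s) and the tray reached its stop where expected. No check failed or disagreed with another.

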